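# Click the drying cartridge's cap tight and close its tray

## Task

The click cap on the black drying cartridge is loose. Pull the inner tray fully out of the aluminium tray, turn the cap clockwise (seen from above) until it is screwed tight and its ratchet has then slipped over at least two clicks, leave it tight, and push the inner tray fully home again. Leave the glass cup, the wooden block and the tweezers where they are.

Things in the scene. Friction and masses are not known exactly. Their poses are not given: they have to be found in the camera images.
- housing: Aluminium outer tray, screwed to the sill. Origin: centre of its underside; x points to its back, its open front faces -x, z up. Footprint 240 (x) by 130 (y) mm, 3 mm sheet, side walls 25 mm high, plus flat 12 mm screw flanges 2 mm thick along both sides; a clear plastic cover 107 mm high (sides and top 4 mm, open at its front and back) bridges it from x = -60 mm to x = +50 mm.
- tray (a joint): How far the inner tray is pulled out towards the housing's -x, in m: 0 fully home, 0.12 fully out at its stop. It slides with about 2 N of friction and stays where it is left. It starts a little open, with the cap still under or partly under the clear cover.
- tab_top (a point): Centre of the top edge of the inner tray's aluminium pull tab; axes as the housing's, moves with the tray. The tab is an upright plate at the tray's front, 10 mm thick (x), 36 mm wide (y), its top 72 mm above the sill, free from 22 mm above the sill upwards; 46 mm of free room behind it (to the cartridge), and with the tray home it stands 47 mm ahead of the cover.
- cap_grip (a point): Middle of the grip bar of the click cap, on the cap's axis, 81 mm above the sill; turns with the cap, x along the bar, z up. The bar is 40 mm long (x), 12 mm wide (y), 22 mm high (from 70 to 92 mm above the sill) and stands on the cap's black disc, 46 mm in diameter, 14 mm thick. The cap is on a black cartridge 52 mm square that is fast in the inner tray, 77.5 mm behind the pull tab; with the tray fully out the cap's axis is 90 mm ahead of the cover.
- thread (a joint): How far the cap's screw thread is turned in, in rad: grows as the cap is turned clockwise seen from above, 1.2 is fully tight (hard stop). It starts between 0.2 and 1.0. It turns with about 0.11 N m and stays where it is left; turning the gripped cap back unscrews it.
- cap (a joint): How far the cap has slipped on its thread part, in rad, 0 at the start, growing clockwise. The ratchet holds until the thread is at its stop and then slips at about 0.15 to 0.2 N m, one click every 0.449 rad (two clicks: 0.898); let go between clicks, it springs to the nearest one.
- cup: Frosted glass cup standing upright, 72 mm rim diameter, 90 mm high. Origin: centre of its underside. To be left alone.
- block: Wooden alignment block, 85 by 50 mm, 34 mm high, with an L-shaped raised fence. Origin: centre of its underside. To be left alone.
- tweezers: Stainless steel tweezers lying flat, about 130 mm long (x), 20 mm wide, 8 mm high. Origin: near their middle, on the underside. To be left alone.

How it is judged:
On the way, in this order (a step that is already met when the one before it is completed fails the run):
1. the inner tray is pulled out (at least 105 mm of its 120 mm) (value of joint tray above 0.105 m), for 0.1 s.
2. with the tray still pulled out (over 80 mm), the cap is screwed tight and its ratchet has slipped two clicks (value of joint tray above 0.08 m and value of joint thread above 1.05 rad and value of joint cap above 0.8 rad), for 0.1 s.
At the end, for the whole second after the job is handed in: The inner tray is home (within 5 mm), the cap's thread is tight (above 1.05 of 1.2 rad), and its ratchet stands at least two clicks on (slip above 0.8 rad) (value of joint tray below 0.005 m and value of joint thread above 1.05 rad and value of joint cap above 0.8 rad); the robot touches nothing.
It fails at once if the glass cup is shifted by more than 20 mm or tipped (distance of cup from where it was at the start of the episode above 0.02 m or angle between cup's own z axis and vertical above 0.4 rad).
It fails at once if the wooden block is shifted by more than 20 mm (distance of block from where it was at the start of the episode above 0.02 m).
It fails at once if the tweezers are shifted by more than 20 mm (distance of tweezers from where it was at the start of the episode above 0.02 m).
It also fails if it takes over 61 s, if anything falls off the work surface, if the arm or the gripper's body presses on something with over 40 N, if the wrist force passes 120 N, or if a joint passes its speed limit or range.

## Robot

A 6-joint arm with a two-finger parallel gripper is mounted at the origin on the work surface. World frame = base frame: x ahead of the robot, y to its left, z up, the work surface at z = 0. Lengths are in m, angles in rad, forces in N, time in s.
With the tool pointing down it reaches from about 0.25 to 0.725 m from the base axis. Payload 4 kg.
Tool frame: the origin (TCP) lies on the centre line of the jaws, within the pads' length; the fingertips stand 17 mm ahead of it and the grasp point (between the pads) lies 2 mm behind it; z points along the fingers, y is the line along which they close (so a half turn about z gives the same grasp; the last joint's range is limited). The gripper opens to 85 mm and grips with 20 to 120 N. Pads are 22 mm wide; open, the fingers measure 114 mm over their backs; the gripper's body (76 mm by 85 mm) begins 54 mm behind the grasp point. The pads swing forward as they close: fully open they stand 13 mm farther back than shut.
Start: joints at [-1.152, 0.241, 0.005, 1.335, 0, 1.571], TCP at [0.203, -0.457, 0.248] pointing down, gripper open.
Joint ranges: [-2.72, 2.72], [-1.05, 1.87], [-1.09, 1.28], [-1.99, 2.15], [-1.42, 1.44], [-3.14, 3.14]. Speed limits (rad/s): [2.79, 2.79, 3.14, 3.14, 3.14, 3.14].

## Interface

Orientations are given as a unit quaternion [x, y, z, w].
In Python, from workcell import bot, camera, get_calibration gives the robot as it stands.
- The arm moves only by the tool apply_moves, never from a script. Its argument "steps" is a list of rows, each a list of 3 entries, a list of its own where there are three numbers: the shift along the tool's x, y, z as a fraction of full scale, then the turn, a rotation vector about the tool's x, y, z as a fraction of full scale, then the opening, from 0 (shut) to 1 (fully open). A call has exactly 8 rows; each row shifts and turns the commanded pose from where the row before left it, along the tool's axes as they then stand; what a row does not reach is not made up. Full scale, the value 1, is 20 cm for a shift and pi rad for a turn. A row lasts 1/12 s, in which the tool goes at most 41.7 mm and 7.16 degrees, less where a joint would pass 70% of its speed; a pose out of reach is approached as far as the arm can. A call with a number of a shift or a turn outside -1 to 1 is refused whole. A call with a gripper value outside its range is refused whole. The fingers move at their own pace and stop on an object; the grip force is fixed at half the most. Time passes only in rows, so rows that do not move let the fingers close, or fill a call up. It gives the time, the measured TCP pose, the force, the opening and the grip force at its end, in the units of the state.
- bot.get_obs(): the state, without advancing time (a new reading comes with each control period).
- camera(name): name is "scene" or "top" or "wrist"; returns (picture, depth): 480x640x3 uint8, red, green, blue; 480x640 float32, m along the optical axis (not along the pixel's ray), 0 where there is no reading.
- get_calibration(name): a dict with "fov_y" (degrees; the focal length in pixels is half the picture's height over the tangent of half this angle, whatever the lens; pixels are square), "cx", "cy" (the principal point, pixels), "dist_coeffs" ([k1, k2, p1, p2, k3] as OpenCV has them; the pictures are not rectified), "rvec" (rotation vector, rad) and "tvec" (3), from world to camera coordinates, as OpenCV has them. Camera axes: x right, y down, z forward; pixel columns grow to the right and rows downward; lengths in m; the calibration is good to about 2 mm. A picture is of the moment at which its call begins: read the wrist's pose just before it. get_calibration takes no time and is no camera call; for the wrist camera it gives the pose at the moment of the call.
- bot.job_done(): hands the job in; it is judged then, once.
The state is a dict: "clock": time; "joint_pos": joint angles; "joint_vel": joint speeds; "tau": joint torques, N m; "eef_pos": TCP position; "tool_rot": TCP orientation; "ft_force": force on the tool from outside, world axes, zero at the start; "ft_torque": the same for the moment, N m; "grip_width": finger opening in m; "grasp_force": force on a finger pad.
Only numpy, scipy, OpenCV 4.12 (cv2) and the standard library are available. Lean on these libraries where they do the work, as an engineer would, in place of code of your own. Each camera call takes 0.05 s, during which the arm holds its last target. There are 200 camera calls.

## Working session

There is one attempt and no reset: what is moved stays moved. The work goes in short steps, Python scripts to look and compute and a tool call to move; the robot and the scene stay as the last step left them, time stands still between calls to the robot, and variables do not carry over. Pictures are saved under pics/ and viewed, at most 10 in all, crops included, and the job is handed in when it is done.

Besides the shell and the picture viewer there is one more tool, called after "Emit:" by a JSON object that holds its "fn" and its "kwargs", one argument or row to a line. apply_moves: Moves the arm, as the interface text tells. Its arguments: {"type":"object","properties":{"steps":{"type":"array"}},"required":["steps"]}

```bash
mkdir -p pics; ls; cat > h.py <<'E'
import numpy as np, cv2
from workcell import bot, camera, get_calibration
def cal(n):
    c=get_calibration(n); f=240/np.tan(np.radians(c["fov_y"])/2)
    K=np.array([[f,0,c["cx"]],[0,f,c["cy"]],[0,0,1]]); R=cv2.Rodrigues(np.array(c["rvec"],float))[0]
    return K,np.array(c["dist_coeffs"],float),R,np.array(c["tvec"],float)
def rays(C,px):
    K,d,R,t=C
    u=cv2.undistortPoints(np.array(px,float).reshape(-1,1,2),K,d).reshape(-1,2)
    return -R.T@t, np.c_[u,np.ones(len(u))]@R
def onplane(C,px,z):
    o,r=rays(C,px); return o+r*((z-o[2])/r[:,2])[:,None]
def withdepth(C,px,D):
    o,r=rays(C,px); return o+r*np.array([D[int(v),int(u)] for u,v in px])[:,None]
def tri(Ca,pa,Cb,pb):
    (oa,ra),(ob,rb)=rays(Ca,[pa]),rays(Cb,[pb])
    A=np.c_[ra[0],-rb[0]]; s=np.linalg.lstsq(A,ob-oa,rcond=None)[0]
    a,b=oa+s[0]*ra[0],ob+s[1]*rb[0]; return (a+b)/2,np.linalg.norm(a-b)
E
python3 - <<'E'
from h import *
for n in("scene","top"):
    p,D=camera(n); cv2.imwrite(f"pics/{n}0.png",p[:,:,::-1]); np.savez(n+"0.npz",p=p,D=D)
    C=cal(n); print(n,C[0][0,0],C[1],-C[2].T@C[3],(D>0).mean())
E
```

```text
pics
scene 536.173234572241 [-0.02191631  0.          0.          0.          0.        ] [ 0.99987601 -0.20635757  0.80915467] 0.9959440104166667
top 498.04916189654034 [-0.08147421  0.          0.          0.          0.        ] [0.55110988 0.04347944 0.79508819] 0.99591796875
```

View pics/top0.png

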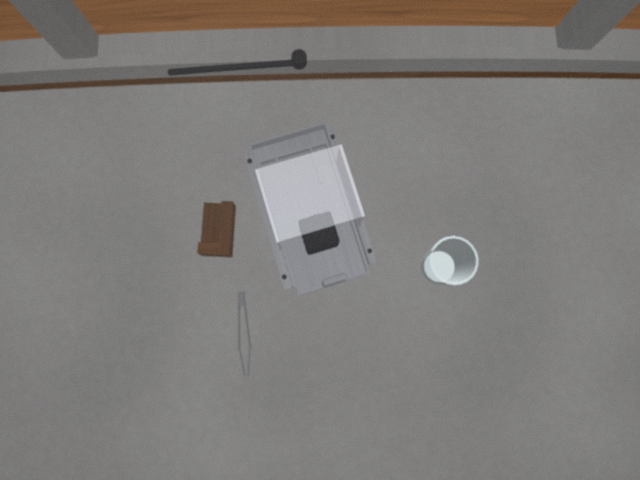

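View pics/scene0.png

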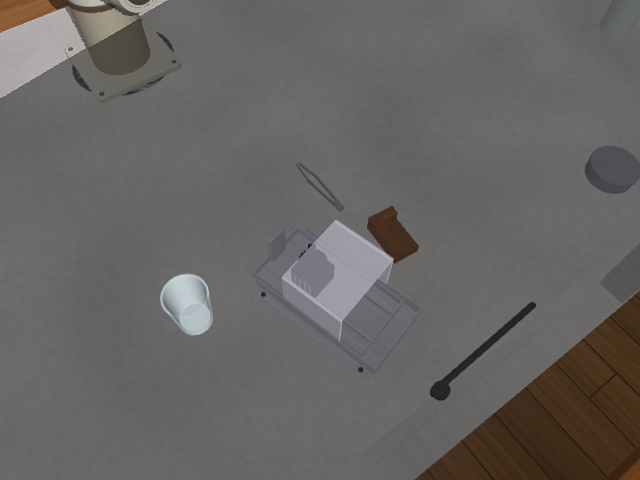

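Top view: the housing's four screws are near (250,161), (333,137), (284,277) and (370,251), the tab is at (334,281), and the cap is partly under the cover at (320,235). The block is at (217,230), the tweezers at (244,335) and the cup at (452,260). In the scene view the tab is near (277,245).

```bash
python3 - <<'E'
from h import *
T=np.load("top0.npz");S=np.load("scene0.npz");ct,cs=cal("top"),cal("scene")
g=cv2.cvtColor(T["p"],cv2.COLOR_RGB2GRAY).astype(float)
sc=[]
for u,v in[(250,161),(333,137),(284,277),(370,251)]:
    w=np.clip(75-g[v-5:v+6,u-5:u+6],0,None); yy,xx=np.mgrid[-5:6,-5:6]; sc.append((u+(w*xx).sum()/w.sum(),v+(w*yy).sum()/w.sum()))
P=onplane(ct,sc,.003);print(P.round(4))
bl,fl=(P[0]+P[1])/2,(P[2]+P[3])/2; a=bl-fl; yaw=np.arctan2(a[1],a[0]); e=P[0]-P[1]
print("len",np.linalg.norm(a),"wid",np.linalg.norm(e),"yaw",yaw,np.arctan2(-e[0],e[1]),"ctr",P.mean(0))
c,s=np.cos(yaw),np.sin(yaw); R=np.array([[c,-s],[s,c]]); o=P.mean(0)[:2]
for n,I,C in(("top",T,ct),("scene",S,cs)):
    vv,uu=np.mgrid[0:480,0:640]; px=np.c_[uu.ravel(),vv.ravel()]
    W=withdepth(C,px,I["D"]); L=(W[:,:2]-o)@R
    # tab region: ahead of the cartridge, above 55 mm
    m=(abs(L[:,0]+.15)<.055)&(abs(L[:,1])<.06)&(W[:,2]>.05)&(W[:,2]<.1)
    print(n,"n",m.sum(),"local x",np.percentile(L[m,0],[2,50,98]).round(4),"y",np.percentile(L[m,1],[2,50,98]).round(4),"z",np.percentile(W[m,2],[5,50,90,98]).round(4),"px",px[m].min(0),px[m].max(0))
    m=(abs(L[:,0])<.15)&(abs(L[:,1])<.1)&(W[:,2]>.1)
    print(" cover x",np.percentile(L[m,0],[1,99]).round(4),"y",np.percentile(L[m,1],[1,99]).round(4),np.median(W[m,2]))
big=lambda I,x,y,w,h,k:cv2.resize(I["p"][y:y+h,x:x+w,::-1],None,fx=k,fy=k,interpolation=cv2.INTER_CUBIC)
cv2.imwrite("pics/c1.png",np.hstack([big(T,280,205,100,100,4),big(S,240,205,100,100,4)]))
E
```

```text
[[ 0.8057  0.1362  0.003 ]
 [ 0.8439 -0.0021  0.003 ]
 [ 0.6132  0.083   0.003 ]
 [ 0.6514 -0.0554  0.003 ]]
len 0.1996950971800947 wid 0.1434154682666806 yaw 0.2699747007661448 0.26915658077265264 ctr [0.7285553  0.04041303 0.003     ]
top n 184 local x [-0.136  -0.1316 -0.1262] y [-0.0167  0.0008  0.0181] z [0.0582 0.0709 0.0727 0.074 ] px [322 273] [346 286]
 cover x [-0.0597  0.0491] y [-0.0635  0.0641] 0.10624436531297332
scene n 238 local x [-0.1344 -0.1268 -0.1244] y [-0.0186 -0.0028  0.016 ] z [0.0513 0.0692 0.0722 0.0738] px [266 226] [284 248]
 cover x [-0.0586  0.05  ] y [-0.0652  0.0633] 0.10648230246690044
```

View pics/c1.png

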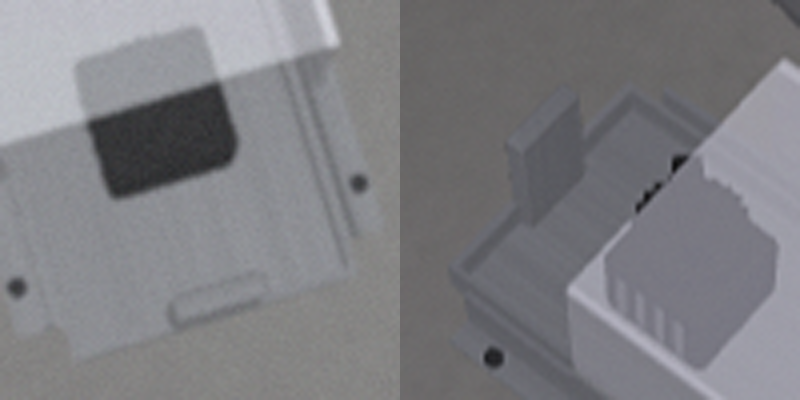

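The crop shows the tab's top as a lying bar at about (334,281) in top, upright at (275,235) in scene. The screw spacing, cover extents and the tab's 72 mm top all match the text. The tab is at local x -0.131, so the tray is about 20 mm open.

```bash
cat >> h.py <<'E'
from scipy.spatial.transform import Rotation as Ro
O=np.array([.7286,.0404]); YAW=.2697
RH=np.array([[np.cos(YAW),-np.sin(YAW)],[np.sin(YAW),np.cos(YAW)]])
def world(lx,ly): return O+RH@[lx,ly]
def local(p): return RH.T@(np.array(p)[:2]-O)
def plan(xyz,xang):
    "tool pointing down, tool x at world angle xang: turn (fraction of pi), then shift in the turned tool's axes (fraction of 0.2 m)"
    s=bot.get_obs(); q=Ro.from_quat(s["tool_rot"]); g=Ro.from_euler("z",xang)*Ro.from_euler("x",np.pi)
    r=(q.inv()*g).as_rotvec()/np.pi; d=np.array(xyz)-s["eef_pos"]
    print("t",round(s["clock"],2),"local",local(s["eef_pos"]).round(4),"z",round(s["eef_pos"][2],4),"j6",round(s["joint_pos"][5],3),"xang",round(np.arctan2(*q.as_matrix()[[1,0],0]),4))
    print("turn",r.round(4),"shift after",(g.inv().apply(d)/.2).round(4),"before",(q.inv().apply(d)/.2).round(4))
E
python3 - <<'E'
from h import *
for a in(YAW,YAW-np.pi): plan([*world(-.131,0),.16],a)
T=cal("top"); print("cup rim",onplane(T,[(459,261)],.09),"block",onplane(T,[(217,230)],.034),"tweez",onplane(T,[(244,335)],.005))
print(bot.get_obs())
E
```

```text
t 0.1 local [-0.6388 -0.3387] z 0.2475 j6 1.571 xang 0.4188
turn [-0.0006  0.      0.0475] shift after [ 2.5392 -1.6936  0.4375] before [ 2.7626 -1.2968  0.44  ]
t 0.1 local [-0.6388 -0.3387] z 0.2475 j6 1.571 xang 0.4188
turn [-1.000e-04 -9.000e-04 -9.525e-01] shift after [-2.5392  1.6936  0.4375] before [ 2.7626 -1.2968  0.44  ]
cup rim [[ 0.62152672 -0.17349044  0.09      ]] block [[0.68545137 0.1834686  0.034     ]] tweez [[0.52254523 0.14702313 0.005     ]]
{'clock': 0.1, 'joint_pos': array([-1.15201570e+00,  2.41324350e-01,  3.85270873e-03,  1.33521349e+00,
       -4.33638422e-06,  1.57077249e+00]), 'joint_vel': array([-0.00222062, -0.00100547,  0.00277587, -0.00174071, -0.0009542 ,
        0.0009334 ]), 'tau': array([-3.11975118e-04, -3.73138547e+01,  2.53009665e+01,  1.08446355e-02,
       -5.18372212e-05, -1.25397953e-06]), 'eef_pos': array([ 0.20310184, -0.45629807,  0.24750621]), 'tool_rot': array([ 9.78154914e-01,  2.07875136e-01, -1.98416694e-04, -9.23326326e-04]), 'ft_force': array([-0.8760368 ,  0.33845281, -0.53277503]), 'ft_torque': array([-0.00402943, -0.03738746,  0.00117449]), 'grasp_force': 0.0, 'grip_width': 0.08549633798686528}
```

Emit:
{"fn": "apply_moves", "kwargs": {
  "steps": [
    [[0,0,0],[0,0,0.024],1],
    [[0,0,0],[0,0,0.0235],1],
    [[0.16,-0.107,0],[0,0,0],1],
    [[0.16,-0.107,0],[0,0,0],1],
    [[0.16,-0.107,0],[0,0,0],1],
    [[0.16,-0.107,0],[0,0,0],1],
    [[0.16,-0.107,0],[0,0,0],1],
    [[0.16,-0.107,0],[0,0,0],1]
  ]
}}

```text
clock: 0.77
eef_pos: [0.3547, -0.2802, 0.248]
tool_rot: [0.991, 0.134, -0.0, -0.0]
ft_force: [0.7, -0.6, -0.1]
grip_width: 0.0853
grasp_force: 0.0
```

Emit:
{"fn": "apply_moves", "kwargs": {
  "steps": [
    [[0.16,-0.107,0],[0,0,0],1],
    [[0.16,-0.107,0],[0,0,0],1],
    [[0.16,-0.107,0.05],[0,0,0],1],
    [[0.16,-0.107,0.05],[0,0,0],1],
    [[0.16,-0.107,0.05],[0,0,0],1],
    [[0.16,-0.107,0.05],[0,0,0],1],
    [[0.16,-0.107,0.05],[0,0,0],1],
    [[0,0,0],[0,0,0],1]
  ]
}}

```text
clock: 1.43
eef_pos: [0.5327, -0.0726, 0.1953]
tool_rot: [0.99, 0.138, -0.001, -0.002]
ft_force: [-0.6, -0.4, -1.2]
grip_width: 0.0851
grasp_force: 0.0
```

```bash
python3 - <<'E'
from h import *
plan([*world(-.131,0),.057],YAW)
p,D=camera("wrist"); cv2.imwrite("pics/w1.png",p[:,:,::-1]); C=cal("wrist"); print(-C[2].T@C[3])
E
```

```text
t 1.43 local [-0.219  -0.0567] z 0.1953 j6 2.728 xang 0.2767
turn [-0.001   0.0003  0.0022] shift after [ 0.4398 -0.2837  0.6913] before [ 0.4425 -0.2784  0.6917]
[ 0.59551586 -0.05714654  0.32217887]
```

View pics/w1.png

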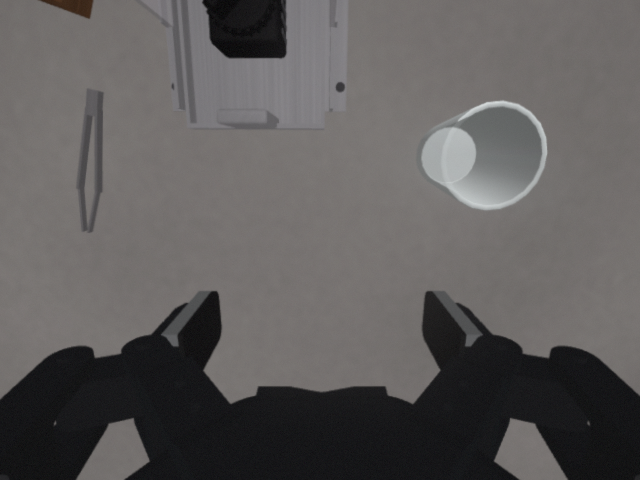

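The wrist view shows the tab at about (244,117), the cap's black body at (248,30), and the cup, well to the right, at (500,155). I'm comparing the tab across the wrist and top views before I descend.

```bash
python3 - <<'E'
from h import *
W=cal("wrist");T=cal("top")
p,d=tri(W,(244,117),T,(334,279.5)); print("tri",p,d,local(p),p[2])
print(local(onplane(W,[(244,117)],.072)[0]),local(onplane(T,[(334,279.5)],.072)[0]))
E
```

```text
tri [0.60231332 0.00559743 0.05399022] 0.0004692552874998829 [-1.30994402e-01  1.03621620e-04] 0.05399022354403604
[-0.13277523 -0.00381411] [-0.13172068  0.0012957 ]
```

Emit:
{"fn": "apply_moves", "kwargs": {
  "steps": [
    [[0.09,-0.06,0.02],[0,0,0.001],1],
    [[0.09,-0.06,0.02],[0,0,0.001],1],
    [[0.09,-0.06,0.02],[0,0,0],1],
    [[0.09,-0.06,0.02],[0,0,0],1],
    [[0.08,-0.042,0.02],[0,0,0],1],
    [[0,0,0],[0,0,0],1],
    [[0,0,0],[0,0,0],1],
    [[0,0,0],[0,0,0],1]
  ]
}}

```text
clock: 2.15
eef_pos: [0.5995, -0.0015, 0.1783]
tool_rot: [0.991, 0.131, -0.001, 0.0]
ft_force: [-0.5, 0.2, -0.0]
grip_width: 0.0856
grasp_force: 0.0
```

```bash
python3 - <<'E'
from h import *
plan([*world(-.131,0),.057],YAW)
E
```

```text
t 2.15 local [-0.1356 -0.006 ] z 0.1783 j6 2.877 xang 0.2622
turn [ 0.0001  0.0004 -0.0024] shift after [ 0.0232 -0.0299  0.6067] before [ 0.0237 -0.0302  0.6067]
```

Emit:
{"fn": "apply_moves", "kwargs": {
  "steps": [
    [[0.023,-0.03,0],[0,0,-0.0024],1],
    [[0,0,0.12],[0,0,0],1],
    [[0,0,0.12],[0,0,0],1],
    [[0,0,0.12],[0,0,0],1],
    [[0,0,0.12],[0,0,0],1],
    [[0,0,0.12],[0,0,0],1],
    [[0,0,0],[0,0,0],1],
    [[0,0,0],[0,0,0],1]
  ]
}}

```text
clock: 2.82
eef_pos: [0.6018, 0.0062, 0.0576]
tool_rot: [0.991, 0.135, -0.002, -0.0]
ft_force: [0.2, 0.6, 1.2]
grip_width: 0.0853
grasp_force: 0.0
```

Emit:
{"fn": "apply_moves", "kwargs": {
  "steps": [
    [[0,0,0],[0,0,0],0],
    [[0,0,0],[0,0,0],0],
    [[0,0,0],[0,0,0],0],
    [[0,0,0],[0,0,0],0],
    [[0,0,0],[0,0,0],0],
    [[0,0,0],[0,0,0],0],
    [[0,0,0],[0,0,0],0],
    [[0,0,0],[0,0,0],0]
  ]
}}

```text
clock: 3.48
eef_pos: [0.6044, 0.0064, 0.0601]
tool_rot: [0.991, 0.135, 0.002, 0.001]
ft_force: [-1.2, -0.4, 6.3]
grip_width: 0.0351
grasp_force: 60.8
```

```bash
python3 - <<'E'
from h import *
plan([*world(-.23,0),.057],YAW); s=bot.get_obs(); print(s["ft_force"],s["grip_width"],s["grasp_force"])
E
```

```text
t 3.48 local [-0.1288  0.0003] z 0.0601 j6 2.882 xang 0.2708
turn [ 0.0005 -0.0009  0.0004] shift after [-0.5061  0.0014  0.0157] before [-0.5062  0.0008  0.0142]
[-1.16171685 -0.43459898  6.31555227] 0.035055404921763664 60.82900285720825
```

Emit:
{"fn": "apply_moves", "kwargs": {
  "steps": [
    [[-0.08,0,0],[0,0,0],0],
    [[-0.08,0,0],[0,0,0],0],
    [[-0.08,0,0],[0,0,0],0],
    [[-0.08,0,0],[0,0,0],0],
    [[-0.08,0,0],[0,0,0],0],
    [[-0.06,0,0],[0,0,0],0],
    [[0,0,0],[0,0,0],0],
    [[0,0,0],[0,0,0],0]
  ]
}}

```text
clock: 4.15
eef_pos: [0.5148, -0.0184, 0.0601]
tool_rot: [0.991, 0.135, 0.001, 0.001]
ft_force: [-2.5, -1.0, 8.1]
grip_width: 0.0351
grasp_force: 63.9
```

```bash
python3 - <<'E'
from h import *
plan([*world(-.23,0),.057],YAW); s=bot.get_obs(); print(RH.T@s["ft_force"][:2],s["ft_force"],s["grip_width"],s["grasp_force"])
E
```

```text
t 4.15 local [-0.2217  0.0003] z 0.0601 j6 2.836 xang 0.2706
turn [ 0.0004 -0.0006  0.0003] shift after [-0.0414  0.0014  0.0156] before [-0.0414  0.0013  0.0155]
[-2.63133567 -0.28268959] [-2.46089472 -0.97356972  8.07130877] 0.035102353944939775 63.937257528305054
```

Moved 93 mm without resistance, so I'm nudging on to the stop.

Emit:
{"fn": "apply_moves", "kwargs": {
  "steps": [
    [[-0.015,0,0],[0,0,0],0],
    [[-0.015,0,0],[0,0,0],0],
    [[-0.01,0,0],[0,0,0],0],
    [[0,0,0],[0,0,0],0],
    [[0,0,0],[0,0,0],0],
    [[0,0,0],[0,0,0],0],
    [[0,0,0],[0,0,0],0],
    [[0,0,0],[0,0,0],0]
  ]
}}

```text
clock: 4.82
eef_pos: [0.511, -0.0195, 0.0602]
tool_rot: [0.991, 0.135, 0.004, -0.0]
ft_force: [6.7, 1.1, 4.0]
grip_width: 0.0348
grasp_force: 63.4
```

```bash
python3 - <<'E'
from h import *
plan([*world(-.15,0),.2],YAW); s=bot.get_obs(); print(RH.T@s["ft_force"][:2],s["ft_force"],s["grip_width"],s["grasp_force"])
E
```

```text
t 4.82 local [-2.257e-01  2.000e-04] z 0.0602 j6 2.831 xang 0.2714
turn [ 0.0004 -0.0027  0.0006] shift after [ 0.3784  0.0012 -0.6992] before [ 0.3844  0.0026 -0.6959]
[ 6.7355419  -0.70352784] [6.6795075  1.11653731 4.01394342] 0.034754336702625586 63.408122062683105
```

Emit:
{"fn": "apply_moves", "kwargs": {
  "steps": [
    [[0,0,0],[0,0,0],1],
    [[0,0,0],[0,0,0],1],
    [[0,0,0],[0,0,0],1],
    [[0,0,0],[0,0,0],1],
    [[0,0,0],[0,0,0],1],
    [[0,0,0],[0,0,0],1],
    [[0,0,-0.15],[0,0,0],1],
    [[0,0,-0.15],[0,0,0],1]
  ]
}}

```text
clock: 5.48
eef_pos: [0.5046, -0.0201, 0.1169]
tool_rot: [0.991, 0.135, -0.003, -0.001]
ft_force: [1.7, -0.3, 0.0]
grip_width: 0.0854
grasp_force: 0.0
```

Emit:
{"fn": "apply_moves", "kwargs": {
  "steps": [
    [[0,0,-0.15],[0,0,0],1],
    [[0,0,-0.15],[0,0,0],1],
    [[0,0,0],[0,0,0],1],
    [[0,0,0],[0,0,0],1],
    [[0,0,0],[0,0,0],1],
    [[0,0,0],[0,0,0],1],
    [[0,0,0],[0,0,0],1],
    [[0,0,0],[0,0,0],1]
  ]
}}

```text
clock: 6.15
eef_pos: [0.506, -0.0201, 0.177]
tool_rot: [0.991, 0.135, -0.001, -0.0]
ft_force: [-0.6, 0.0, -0.5]
grip_width: 0.0854
grasp_force: 0.0
```

```bash
python3 - <<'E'
from h import *
plan([*world(-.15,0),.2],YAW)
W=cal("wrist");p,D=camera("wrist"); np.savez("w2.npz",p=p,D=D,K=W[0],d=W[1],R=W[2],t=W[3])
pt,Dt=camera("top"); np.savez("t2.npz",p=pt,D=Dt)
vv,uu=np.mgrid[0:480,0:640]; px=np.c_[uu.ravel(),vv.ravel()]
for n,C,DD in(("wrist",W,D),("top",cal("top"),Dt)):
    P=withdepth(C,px,DD); L=(P[:,:2]-O)@RH
    for a,b in((.082,.098),(.06,.075)):
        m=(abs(L[:,0]+.15)<.04)&(abs(L[:,1])<.04)&(P[:,2]>a)&(P[:,2]<b)
        if m.sum()<5: print(n,"few");continue
        (c,sz,an)=cv2.minAreaRect(L[m].astype(np.float32)); print(n,a,m.sum(),"rect",np.round(c,4),np.round(sz,4),an,"med",np.median(L[m],0).round(4),"z",np.median(P[m,2]).round(4))
K=lambda im,x,y,w,h,k:cv2.resize(im[y:y+h,x:x+w,::-1],None,fx=k,fy=k)
cv2.imwrite("pics/w2.png",np.hstack([K(p,160,60,320,300,1.5),K(pt,280,230,100,150,3)]))
E
```

```text
t 6.15 local [-0.2307  0.001 ] z 0.177 j6 2.831 xang 0.2708
turn [-0.0003  0.0008  0.0003] shift after [ 0.4033  0.005  -0.1152] before [ 0.4029  0.0054 -0.1162]
wrist 0.082 1402 rect [-0.1489 -0.    ] [0.0121 0.0398] 45.33162307739258 med [-1.488e-01 -1.000e-04] z 0.0926
wrist 0.06 2664 rect [-0.1489 -0.0003] [0.0472 0.0475] 83.73846435546875 med [-1.491e-01 -1.000e-04] z 0.0706
top 0.082 240 rect [-0.1504  0.0004] [0.0121 0.0394] 45.55506134033203 med [-0.1503  0.0007] z 0.0909
top 0.06 556 rect [-0.1502 -0.    ] [0.0463 0.0466] 58.70092010498047 med [-0.1507  0.0014] z 0.0691
```

View pics/w2.png

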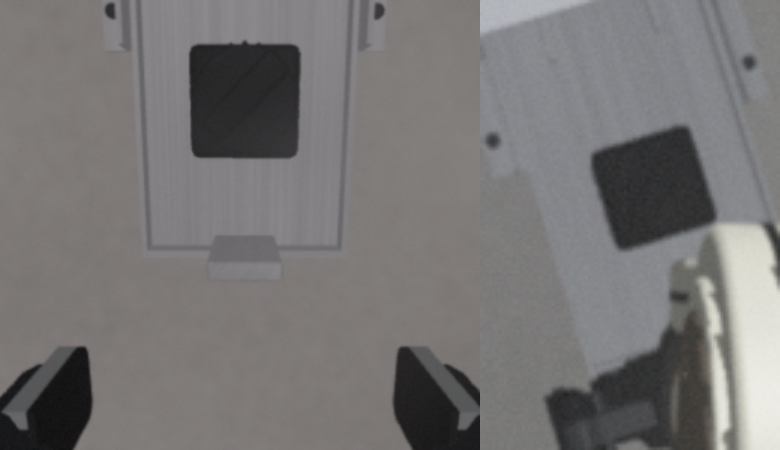

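The wrist and top views agree. The tray is out at its stop. The cap's axis is at local (-0.1497, 0), the bar top is at 92 mm, and the bar runs at -44.6° in housing axes (lower-left to upper-right on the black square at (245,100) in the crop). I'll turn back to j6 ≈ 0.51, which leaves 2.6 rad of clockwise range.

Emit:
{"fn": "apply_moves", "kwargs": {
  "steps": [
    [[0.2,0.002,0],[0,0,0],1],
    [[0.2,0.002,0],[0,0,0],1],
    [[0,0,0],[0,0,-0.039],1],
    [[0,0,0],[0,0,-0.039],1],
    [[0,0,0],[0,0,-0.039],1],
    [[0,0,0],[0,0,-0.039],1],
    [[0,0,0],[0,0,-0.039],1],
    [[0,0,0],[0,0,-0.039],1]
  ]
}}

```text
clock: 6.92
eef_pos: [0.584, 0.0006, 0.1776]
tool_rot: [0.875, 0.485, -0.001, -0.0]
ft_force: [-0.6, -0.6, 0.3]
grip_width: 0.0855
grasp_force: 0.0
```

Emit:
{"fn": "apply_moves", "kwargs": {
  "steps": [
    [[0,0,0],[0,0,-0.039],1],
    [[0,0,0],[0,0,-0.039],1],
    [[0,0,0],[0,0,-0.039],1],
    [[0,0,0],[0,0,-0.039],1],
    [[0,0,0],[0,0,-0.039],1],
    [[0,0,0],[0,0,-0.039],1],
    [[0,0,0],[0,0,-0.039],1],
    [[0,0,0],[0,0,-0.039],1]
  ]
}}

```text
clock: 7.58
eef_pos: [0.584, 0.0005, 0.1777]
tool_rot: [0.544, 0.839, -0.0, -0.0]
ft_force: [0.1, 0.3, -0.5]
grip_width: 0.0854
grasp_force: 0.0
```

Emit:
{"fn": "apply_moves", "kwargs": {
  "steps": [
    [[0,0,0],[0,0,-0.039],1],
    [[0,0,0],[0,0,-0.039],1],
    [[0,0,0],[0,0,-0.039],1],
    [[0,0,0],[0,0,-0.039],1],
    [[0,0,0],[0,0,-0.037],1],
    [[0,0,0],[0,0,0],1],
    [[0,0,0],[0,0,0],1],
    [[0,0,0],[0,0,0],1]
  ]
}}

```text
clock: 8.25
eef_pos: [0.5841, 0.0005, 0.178]
tool_rot: [0.272, 0.962, -0.0, -0.0]
ft_force: [-0.3, 0.5, -0.0]
grip_width: 0.0855
grasp_force: 0.0
```

```bash
python3 - <<'E'
from h import *
plan([*world(-.1497,0),.0905],YAW+np.radians(135.4)); s=bot.get_obs(); print(s["tool_rot"])
E
```

```text
t 8.25 local [-0.1499  0.    ] z 0.178 j6 0.552 xang 2.59
turn [-0.0001 -0.0001 -0.0136] shift after [-0.0009  0.0006  0.4376] before [-0.0011  0.0007  0.4376]
[ 2.72308162e-01  9.62210065e-01 -7.05727517e-05 -2.26990395e-04]
```

Emit:
{"fn": "apply_moves", "kwargs": {
  "steps": [
    [[0,0,0.1],[0,0,-0.0136],1],
    [[0,0,0.1],[0,0,0],1],
    [[0,0,0.1],[0,0,0],1],
    [[0,0,0.1],[0,0,0],1],
    [[0,0,0.037],[0,0,0],1],
    [[0,0,0],[0,0,0],1],
    [[0,0,0],[0,0,0],1],
    [[0,0,0],[0,0,0],0]
  ]
}}

```text
clock: 8.92
eef_pos: [0.5853, 0.0005, 0.0923]
tool_rot: [0.251, 0.968, 0.0, 0.001]
ft_force: [-0.2, 0.4, 0.4]
grip_width: 0.0754
grasp_force: 0.0
```

Emit:
{"fn": "apply_moves", "kwargs": {
  "steps": [
    [[0,0,0],[0,0,0],0],
    [[0,0,0],[0,0,0],0],
    [[0,0,0],[0,0,0],0],
    [[0,0,0],[0,0,0],0],
    [[0,0,0],[0,0,0],0],
    [[0,0,0],[0,0,0],0],
    [[0,0,0],[0,0,0],0],
    [[0,0,0],[0,0,0],0]
  ]
}}

```text
clock: 9.58
eef_pos: [0.5844, 0.0004, 0.0914]
tool_rot: [0.251, 0.968, -0.0, 0.0]
ft_force: [-1.0, -1.2, 5.1]
grip_width: 0.0105
grasp_force: 61.0
```

```bash
python3 - <<'E'
from h import *
plan([*world(-.1497,0),.0905],YAW+np.radians(135.4)); s=bot.get_obs(); print(s["ft_force"],s["ft_torque"],s["grip_width"])
E
```

```text
t 9.58 local [-0.1497 -0.0002] z 0.0914 j6 0.507 xang 2.635
turn [0.0001 0.0002 0.0007] shift after [0.0006 0.0005 0.0047] before [0.0006 0.0005 0.0047]
[-1.0082495  -1.17017693  5.07091624] [-0.0948148   0.25231235  0.04180009] 0.010494745305536405
```

Emit:
{"fn": "apply_moves", "kwargs": {
  "steps": [
    [[0,0,0],[0,0,0.035],0],
    [[0,0,0],[0,0,0.035],0],
    [[0,0,0],[0,0,0.035],0],
    [[0,0,0],[0,0,0.035],0],
    [[0,0,0],[0,0,0.035],0],
    [[0,0,0],[0,0,0.035],0],
    [[0,0,0],[0,0,0.035],0],
    [[0,0,0],[0,0,0.035],0]
  ]
}}

```text
clock: 10.25
eef_pos: [0.5842, 0.0002, 0.0914]
tool_rot: [0.641, 0.767, -0.0, 0.0]
ft_force: [-1.8, -1.3, 4.7]
grip_width: 0.0101
grasp_force: 61.2
```

```bash
python3 - <<'E'
from h import *
plan([*world(-.1497,0),.0905],YAW+np.radians(135.4)); s=bot.get_obs(); print(s["ft_force"],s["ft_torque"],s["grip_width"])
E
```

```text
t 10.25 local [-0.1499 -0.0003] z 0.0914 j6 1.392 xang 1.7498
turn [-0.000e+00  2.000e-04 -2.811e-01] shift after [0.0002 0.0019 0.0046] before [0.0016 0.001  0.0046]
[-1.83429941 -1.3365673   4.68726441] [-0.17725949  0.35306644  0.10191385] 0.010088162712014495
```

Emit:
{"fn": "apply_moves", "kwargs": {
  "steps": [
    [[0,0,0],[0,0,0.036],0],
    [[0,0,0],[0,0,0.036],0],
    [[0,0,0],[0,0,0.036],0],
    [[0,0,0],[0,0,0.036],0],
    [[0,0,0],[0,0,0.036],0],
    [[0,0,0],[0,0,0.036],0],
    [[0,0,0],[0,0,0.036],0],
    [[0,0,0],[0,0,0.036],0]
  ]
}}

```text
clock: 10.92
eef_pos: [0.5841, 0.0004, 0.0914]
tool_rot: [0.912, 0.41, 0.0, 0.0]
ft_force: [-2.0, -0.5, 5.2]
grip_width: 0.0108
grasp_force: 61.2
```

```bash
python3 - <<'E'
from h import *
plan([*world(-.1497,0),.0905],YAW); s=bot.get_obs(); print(s["ft_force"],s["ft_torque"],s["grip_width"])
E
```

```text
t 10.92 local [-1.499e-01 -1.000e-04] z 0.0914 j6 2.297 xang 0.8451
turn [ 1.000e-04 -0.000e+00  1.831e-01] shift after [ 0.0011 -0.0005  0.0045] before [0.0012 0.0001 0.0045]
[-2.04992461 -0.51169682  5.21278227] [-0.06204303  0.40754973  0.11915195] 0.010767462355626312
```

Emit:
{"fn": "apply_moves", "kwargs": {
  "steps": [
    [[0,0,0],[0,0,0.035],0],
    [[0,0,0],[0,0,0.035],0],
    [[0,0,0],[0,0,0.035],0],
    [[0,0,0],[0,0,0.035],0],
    [[0,0,0],[0,0,0.035],0],
    [[0,0,0],[0,0,0.03],0],
    [[0,0,0],[0,0,0],0],
    [[0,0,0],[0,0,0],0]
  ]
}}

```text
clock: 11.58
eef_pos: [0.5843, 0.0007, 0.0914]
tool_rot: [0.995, 0.105, 0.0, -0.0]
ft_force: [-1.4, 0.4, 6.0]
grip_width: 0.0105
grasp_force: 61.3
```

```bash
python3 - <<'E'
from h import *
plan([*world(-.1497,0),.0905],YAW); s=bot.get_obs(); print(s["ft_force"],s["ft_torque"],s["grip_width"])
E
```

```text
t 11.58 local [-0.1497  0.0002] z 0.0914 j6 2.933 xang 0.2094
turn [-0.0001 -0.0002 -0.0192] shift after [-0.0002  0.0008  0.0046] before [-0.0001  0.0008  0.0046]
[-1.38918369  0.43036043  6.00981609] [0.03171856 0.33241338 0.02283001] 0.010481762391677767
```

Emit:
{"fn": "apply_moves", "kwargs": {
  "steps": [
    [[0,0,0],[0,0,0],1],
    [[0,0,0],[0,0,0],1],
    [[0,0,0],[0,0,0],1],
    [[0,0,0],[0,0,0],1],
    [[0,0,0],[0,0,0],1],
    [[0,0,0],[0,0,0],1],
    [[0,0,-0.1],[0,0,0],1],
    [[0,0,-0.2],[0,0,0],1]
  ]
}}

```text
clock: 12.25
eef_pos: [0.5801, 0.0005, 0.1459]
tool_rot: [0.995, 0.103, -0.006, -0.001]
ft_force: [1.4, 0.8, -0.2]
grip_width: 0.0857
grasp_force: 0.0
```

Emit:
{"fn": "apply_moves", "kwargs": {
  "steps": [
    [[0,0,-0.1],[0,0,0],1],
    [[-0.1,0,0],[0,0,0.01],1],
    [[-0.1,0,0],[0,0,0],1],
    [[-0.1,0,0],[0,0,0],1],
    [[-0.1,0,0],[0,0,0],1],
    [[0,0,0],[0,0,-0.029],1],
    [[0,0,0],[0,0,0],1],
    [[0,0,0],[0,0,0],1]
  ]
}}

```text
clock: 12.92
eef_pos: [0.5059, -0.0141, 0.1713]
tool_rot: [0.991, 0.132, 0.001, 0.0]
ft_force: [1.1, 0.2, 0.2]
grip_width: 0.0852
grasp_force: 0.0
```

```bash
python3 - <<'E'
from h import *
plan([*world(-.2290,0),.057],YAW)
W=cal("wrist");p,D=camera("wrist")
vv,uu=np.mgrid[0:480,0:640]; px=np.c_[uu.ravel(),vv.ravel()]
P=withdepth(W,px,D); L=(P[:,:2]-O)@RH
m=(abs(L[:,0]+.15)<.04)&(abs(L[:,1])<.04)&(P[:,2]>.082)&(P[:,2]<.098)
print("bar",m.sum(),cv2.minAreaRect(L[m].astype(np.float32)))
m=(abs(L[:,0]+.23)<.03)&(abs(L[:,1])<.04)&(P[:,2]>.066)&(P[:,2]<.08)
print("tab",m.sum(),cv2.minAreaRect(L[m].astype(np.float32)))
E
```

```text
t 12.92 local [-0.2292  0.0068] z 0.1713 j6 2.849 xang 0.2645
turn [ 0.0001 -0.0004 -0.0017] shift after [0.0009 0.034  0.5713] before [4.000e-04 3.390e-02 5.713e-01]
bar 1478 ((-0.14780864119529724, -0.0001280391588807106), (0.03991251066327095, 0.01215378101915121), 8.21118450164795)
tab 795 ((-0.2250794917345047, 0.0001803562045097351), (0.03558534011244774, 0.010131662711501122), 89.72435760498047)
```

The bar now stands at 8.2°, a net turn of 2.22 rad clockwise. With at most 1.0 rad of thread, that means at least three clicks. Next I grip the tab and push it home.

Emit:
{"fn": "apply_moves", "kwargs": {
  "steps": [
    [[0.008,0.034,0],[0,0,0],1],
    [[0,0,0.115],[0,0,0],1],
    [[0,0,0.115],[0,0,0],1],
    [[0,0,0.115],[0,0,0],1],
    [[0,0,0.115],[0,0,0],1],
    [[0,0,0.11],[0,0,0],1],
    [[0,0,0],[0,0,0],1],
    [[0,0,0],[0,0,0],1]
  ]
}}

```text
clock: 13.63
eef_pos: [0.5083, -0.0204, 0.0558]
tool_rot: [0.991, 0.132, -0.002, -0.0]
ft_force: [0.2, -0.1, 0.5]
grip_width: 0.0856
grasp_force: 0.0
```

Emit:
{"fn": "apply_moves", "kwargs": {
  "steps": [
    [[0,0,0],[0,0,0],0],
    [[0,0,0],[0,0,0],0],
    [[0,0,0],[0,0,0],0],
    [[0,0,0],[0,0,0],0],
    [[0,0,0],[0,0,0],0],
    [[0,0,0],[0,0,0],0],
    [[0,0,0],[0,0,0],0],
    [[0,0,0],[0,0,0],0]
  ]
}}

```text
clock: 14.3
eef_pos: [0.5098, -0.0198, 0.0584]
tool_rot: [0.991, 0.133, 0.001, -0.0]
ft_force: [0.2, 1.7, 5.7]
grip_width: 0.035
grasp_force: 60.2
```

```bash
python3 - <<'E'
from h import *
plan([*world(-.1075,0),.057],YAW); s=bot.get_obs(); print(s["ft_force"],s["grip_width"])
E
```

```text
t 14.3 local [-0.2269  0.0003] z 0.0584 j6 2.836 xang 0.2666
turn [-0.     -0.0009 -0.001 ] shift after [0.5972 0.0013 0.007 ] before [ 0.5972 -0.0006  0.0086]
[0.24754949 1.66682987 5.71798169] 0.03495749732066269
```

Emit:
{"fn": "apply_moves", "kwargs": {
  "steps": [
    [[0.08,0,0],[0,0,0],0],
    [[0.08,0,0],[0,0,0],0],
    [[0.08,0,0],[0,0,0],0],
    [[0.08,0,0],[0,0,0],0],
    [[0.08,0,0],[0,0,0],0],
    [[0.08,0,0],[0,0,0],0],
    [[0.06,0,0],[0,0,0],0],
    [[0.02,0,0],[0,0,0],0]
  ]
}}

```text
clock: 14.97
eef_pos: [0.6189, 0.0103, 0.0584]
tool_rot: [0.991, 0.133, 0.002, -0.0]
ft_force: [-2.0, 1.0, 8.6]
grip_width: 0.0351
grasp_force: 61.0
```

Emit:
{"fn": "apply_moves", "kwargs": {
  "steps": [
    [[0.01,0,0],[0,0,0],0],
    [[0.01,0,0],[0,0,0],0],
    [[0.01,0,0],[0,0,0],0],
    [[0.01,0,0],[0,0,0],0],
    [[0.01,0,0],[0,0,0],0],
    [[0,0,0],[0,0,0],0],
    [[0,0,0],[0,0,0],0],
    [[0,0,0],[0,0,0],0]
  ]
}}

```text
clock: 15.63
eef_pos: [0.6243, 0.0118, 0.0584]
tool_rot: [0.991, 0.133, -0.002, -0.0]
ft_force: [-8.2, 0.3, 10.7]
grip_width: 0.035
grasp_force: 61.5
```

```bash
python3 - <<'E'
from h import *
plan([*world(-.1075,0),.057],YAW); s=bot.get_obs(); print(RH.T@s["ft_force"][:2],s["ft_force"],s["grip_width"])
E
```

```text
t 15.63 local [-0.1081  0.0002] z 0.0584 j6 2.894 xang 0.2664
turn [-0.0002  0.001  -0.001 ] shift after [0.003  0.0011 0.0071] before [0.0031 0.0011 0.0071]
[-7.83974343  2.49785968] [-8.22187901  0.31872501 10.67105868] 0.03500610586478876
```

Emit:
{"fn": "apply_moves", "kwargs": {
  "steps": [
    [[0.01,0,0],[0,0,0],0],
    [[0.01,0,0],[0,0,0],0],
    [[0,0,0],[0,0,0],0],
    [[0,0,0],[0,0,0],0],
    [[0,0,0],[0,0,0],0],
    [[0,0,0],[0,0,0],0],
    [[0,0,0],[0,0,0],0],
    [[0,0,0],[0,0,0],0]
  ]
}}

```text
clock: 16.3
eef_pos: [0.6244, 0.0118, 0.0584]
tool_rot: [0.991, 0.133, -0.005, 0.0]
ft_force: [-17.8, -2.7, 18.2]
grip_width: 0.0348
grasp_force: 62.3
```

Emit:
{"fn": "apply_moves", "kwargs": {
  "steps": [
    [[0,0,0],[0,0,0],1],
    [[0,0,0],[0,0,0],1],
    [[0,0,0],[0,0,0],1],
    [[0,0,0],[0,0,0],1],
    [[0,0,0],[0,0,0],1],
    [[0,0,0],[0,0,0],1],
    [[0,0,-0.1],[0,0,0],1],
    [[0,0,-0.2],[0,0,0],1]
  ]
}}

```text
clock: 16.97
eef_pos: [0.6262, 0.0129, 0.1112]
tool_rot: [0.991, 0.133, -0.006, -0.001]
ft_force: [1.0, -0.0, -0.9]
grip_width: 0.0851
grasp_force: 0.0
```

Emit:
{"fn": "apply_moves", "kwargs": {
  "steps": [
    [[0,0,-0.2],[0,0,0],1],
    [[-0.2,0,0],[0,0,0],1],
    [[-0.2,0,0],[0,0,0],1],
    [[-0.2,0,0],[0,0,0],1],
    [[0,0,0],[0,0,0],1],
    [[0,0,0],[0,0,0],1],
    [[0,0,0],[0,0,0],1],
    [[0,0,0],[0,0,0],1]
  ]
}}

```text
clock: 17.63
eef_pos: [0.5165, -0.0185, 0.1576]
tool_rot: [0.991, 0.133, 0.001, 0.0]
ft_force: [0.0, -0.1, 0.1]
grip_width: 0.0855
grasp_force: 0.0
```

```bash
python3 - <<'E'
from h import *
vv,uu=np.mgrid[0:480,0:640]; px=np.c_[uu.ravel(),vv.ravel()]
for n in("wrist","top","scene"):
    W=cal(n);p,D=camera(n)
    if n=="top": cv2.imwrite("pics/end.png",p[:,:,::-1])
    P=withdepth(W,px,D); L=(P[:,:2]-O)@RH
    m=(abs(L[:,0]+.11)<.025)&(abs(L[:,1])<.04)&(P[:,2]>.066)&(P[:,2]<.08)
    print(n,"tab",m.sum(),cv2.minAreaRect(L[m].astype(np.float32)) if m.sum()>5 else "")
s=bot.get_obs();print(s["clock"],s["eef_pos"],s["ft_force"])
E
```

```text
wrist tab 1293 ((-0.10648615658283234, -0.00021417811512947083), (0.03593187406659126, 0.011047703213989735), 89.25049591064453)
top tab 171 ((-0.1077641099691391, 0.0004185531288385391), (0.010213368572294712, 0.03604536131024361), 0.866998553276062)
scene tab 140 ((-0.10648392140865326, -0.0005615390837192535), (0.035794999450445175, 0.010116275399923325), 89.4512939453125)
17.7833 [ 0.51614743 -0.01838571  0.15705043] [ 0.27264634 -0.74082082 -0.75744717]
```

View pics/end.png

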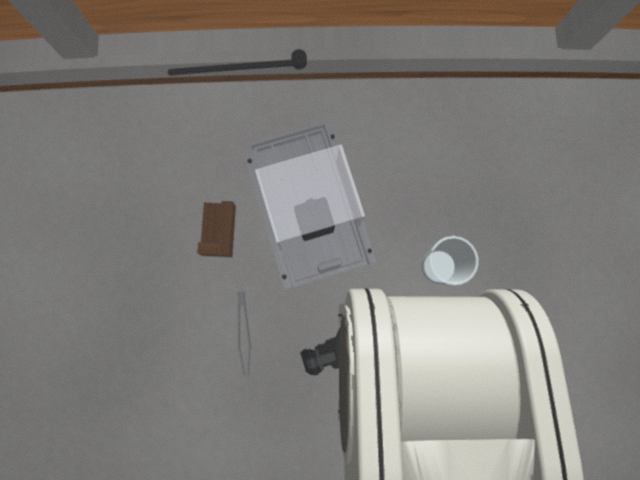

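The end picture shows the tab at (330,266), 47 mm ahead of the cover and against its stop. The cup, block and tweezers are where they started, and the arm is clear.

```bash
python3 -c "
from workcell import bot
print(bot.job_done())"
```

```text
the job is handed in; nothing more can be done
None
```

I pulled the tray out to its stop, turned the cap tight and at least three clicks past, pushed the tray home, and handed the job in at about 18 s with the cup, block and tweezers where they were; no verdict came back.

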